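# Park the thread reel at the top of the reel rack

## Robot

A 6-joint arm with a two-finger parallel gripper is mounted at the origin on the work surface. World frame = base frame: x ahead of the robot, y to its left, z up, the work surface at z = 0. Lengths are in mm, angles in rad, forces in N, time in s.
With the tool pointing down it reaches from about 400 to 825 mm from the base axis. Payload 7 kg.
Tool frame: the origin (TCP) lies midway between the tips of the shut fingers; the grasp point (between the pads) lies 19 mm behind it (r.grip_depth is the distance from the TCP to the grasp point, in mm); z points along the fingers, y is the line along which they close (so a half turn about z gives the same grasp; the last joint's range is limited). The gripper opens to 85 mm and grips with 20 to 120 N. Pads are 22 mm wide; open, the fingers measure 114 mm over their backs; the gripper's body (76 mm by 85 mm) begins 54 mm behind the grasp point. The pads swing forward as they close: fully open they stand 13 mm farther back than shut.
Start: joints at [1.561, 0.359, 0.012, 0, -1.224, -0.288], TCP at [198.066, 645.264, 231.302] pointing down, gripper open.
Joint ranges: [-3.07, 3.07], [-1.43, 2.12], [-1.02, 1.25], [-3.03, 1.67], [-3.05, -0], [-3.03, 3.03]. Speed limits (rad/s): [2.39, 2.39, 3.01, 3.14, 3.14, 3.14].

## Interface

Orientations are given as a 3x3 rotation matrix whose columns are the frame's x, y, z axes.
In Python, from rig import r gives the robot as it stands.
- The arm moves only by the tool send_rows, never from a script. Its argument "motion" is a list of rows, each a list of 3 entries, a list of its own where there are three numbers: the opening in per cent of the stroke, from 0 (shut) to 100 (fully open), then the shift along the tool's x, y, z in m, then the turn, a rotation vector about the tool's x, y, z in units of 8 degrees (1.0 is 8 degrees). In form: [[claw, [tx, ty, tz], [rx, ry, rz]], ...]. A call has 1 to 20 rows; each row is the pose to reach, as a shift and turn from the pose commanded when the call began, along the tool's axes at that moment; what a row does not reach only later rows make up. A row lasts 1/10 s, in which the tool goes at most 50 mm and 8.59 degrees, less where a joint would pass 70% of its speed; a pose out of reach is approached as far as the arm can. A call with a gripper value outside its range is refused whole. The fingers move at their own pace and stop on an object; "newtons" is the grip in N (left out, the last holds). Time passes only in rows, so rows that repeat a pose let the fingers close. It gives the time, the measured TCP pose, the force, the opening and the grip force at its end, in the units of the state.
- r.get_obs(): the state, without advancing time (a new reading comes with each control period).
- r.grab_frame(name): name is "scene" or "top" or "wrist"; returns a dict with "image" (480x640x3 uint8, blue, green, red), "range_z" (480x640 float32, mm along the optical axis (not along the pixel's ray), 0 where there is no reading), "vertical_fov" (degrees; the focal length in pixels is half the picture's height over the tangent of half this angle, whatever the lens; pixels are square), "cx", "cy" (the principal point, pixels), "pose" (4x4, takes a point from camera to world coordinates); the wrist camera has in their place "mount" (4x4, takes a point from camera to tool coordinates, whose origin is the TCP and whose axes are the flange's). Camera axes: x right, y down, z forward; pixel columns grow to the right and rows downward; lengths in mm; the calibration is good to about 2 mm. A picture is of the moment at which its call begins: read the wrist's pose just before it.
- r.finish_job(): hands the job in; it is judged then, once.
The state is a dict: "clock": time; "q": joint angles; "qd": joint speeds; "joint_torque": joint torques, N m; "tool_pos": TCP position; "orientation": TCP orientation; "ft_force": force on the tool from outside, world axes, zero at the start; "moment": the same for the moment, N m; "finger_gap": opening from 0.0 (shut) to 1.0 (fully open); "grasp_force": force on a finger pad.
Only numpy, scipy, OpenCV 4.12 (cv2) and the standard library are available. Lean on these libraries where they do the work, as an engineer would, in place of code of your own. Each camera call takes 0.05 s, during which the arm holds its last target. There are 200 camera calls.

## Task

On the felt-craft table stands a sloped wooden rack with two gutters, a red reel lying in one and a blue reel in the other. With the fingertips, push the red reel slowly up its gutter and over the crest, so that it settles in the dip against the end stop at the top and cannot roll back; then let go and move clear. Do not pick the reel up, and leave the blue reel, the glue bottle and the jar where they are.

Things in the scene. Friction and masses are not known exactly. Their poses are not given: they have to be found in the camera images.
- rack: Wooden rack with two parallel sloped gutters, 280 mm long (x = -150 to 130 mm), 168 mm wide (y), fixed to the table. Origin on the table top, x points uphill along the gutters, z up. Gutter centre lines at y = +48 and -48 mm; each is 60 mm wide between side strips 6 mm thick and only 12 mm above its floor. A reel parked against the end stop has its centre near x = 94, z = 72 mm.
- ramp: Climbing floor of both gutters, part of the rack: from rack x = -140 mm (floor z = 20 mm) up to the crest at x = +60 mm (z = 52 mm). Origin on the crest line midway between the gutters, x uphill along the floor (9 degrees above level), z square to it. Past the crest the floor dips at 11 degrees to the stop. A reel lying on the climb has its centre at z = 26 mm here.
- stop (a point): Top edge, mid-width, of the end stop's face towards the reels: a board 10 mm thick across both gutters at rack x = 120 mm, top 86 mm above the table; the gutter floor in front of it is 40 mm above the table.
- lip (a point): Top edge, mid-width, of the low lip's face towards the reels, at rack x = -140 mm: a board 10 mm thick, top 29 mm above the table (9 mm above the gutter floor). At the start the reels rest against it; fingers can come in over it behind a reel.
- red_reel: The reel to park: solid thread reel lying across its gutter, 52 mm diameter, 56 mm long, about 90 g (60 to 130 g), light wood ends and a red barrel. Origin at its centre, y along its axle; x and z turn with it as it rolls. It starts at the low end of one of the two gutters (which one varies), centre near rack x = -124, z = 50 mm. Let go on the climb it rolls back down.
- blue_reel: A bystander: solid thread reel lying across its gutter, 52 mm diameter, 56 mm long, about 90 g (60 to 130 g), light wood ends and a blue barrel. Origin at its centre, y along its axle; x and z turn with it as it rolls. It starts at the low end of one of the two gutters (which one varies), centre near rack x = -124, z = 50 mm. 
- glue: White glue bottle with a red cap, 40 mm diameter, 110 mm high, standing loose on the table beyond the high end of the rack; origin at the centre of its underside.
- jar: Amber jar with a steel lid, 60 mm diameter, 70 mm high, standing loose on the table beyond the high end of the rack; origin at the centre of its underside.
There are look-alikes about, which are no part of the job. What is meant by the red_reel is not green, and is the larger of those in its own colour.

How it is judged:
By the outcome, as a careful person would: the job done as asked, in the order asked, and still so for the second after the job is handed in, with the robot touching nothing.
It also fails if it takes over 42 s, if anything falls off the work surface, if the arm or the gripper's body presses on something with over 40 N, if the wrist force passes 120 N, or if a joint passes its speed limit or range.

## Working session

There is one attempt and no reset: what is moved stays moved. The work goes in short steps, Python scripts to look and compute and a tool call to move; the robot and the scene stay as the last step left them, time stands still between calls to the robot, and variables do not carry over. Pictures are saved under pics/ and viewed, at most 10 in all, crops included, and the job is handed in when it is done.

Besides the shell and the picture viewer there is one more tool, called after "Emit:" by a JSON object that holds its "method" and its "body". send_rows: Moves the arm, as the interface text tells. Its arguments: {"type":"object","properties":{"motion":{"type":"array","items":{"type":"array"}},"newtons":{"type":"number"}},"required":["motion"]}

```bash
mkdir -p pics; ls; python3 - <<'E'
from rig import r
import cv2,numpy as np
o=r.get_obs();print(o)
for n in("top","scene"):
    f=r.grab_frame(n);cv2.imwrite(f"pics/{n}0.png",f["image"]);np.savez(f"{n}0.npz",**{k:v for k,v in f.items()});print(f["pose"],f["vertical_fov"],f["cx"],f["cy"])
E
```

```text
pics
{'clock': 0.0, 'q': array([ 1.56112870e+00,  3.59377886e-01,  1.10373889e-02, -3.74795219e-04,
       -1.22413017e+00, -2.88138215e-01]), 'qd': array([ 0.00067351, -0.00170478,  0.00090935,  0.00158326, -0.00079163,
        0.00045955]), 'joint_torque': array([-1.07615390e-04, -5.83323884e+01,  2.93425244e+01,  6.93693146e+00,
       -5.84886715e-03,  1.83672205e-05]), 'tool_pos': array([197.9112481 , 644.80153203, 230.35573907]), 'orientation': array([[ 9.55945174e-01, -2.93545035e-01, -3.68668860e-04],
       [-2.93545234e-01, -9.55943724e-01, -1.67083398e-03],
       [ 1.38038338e-04,  1.70544667e-03, -9.99998536e-01]]), 'ft_force': array([ 1.14568574,  0.00554905, -0.5496262 ]), 'moment': array([ 0.01681199,  0.02255144, -0.02088821]), 'grasp_force': 0.0, 'finger_gap': 1.0012703996105161}
[[ 7.22622295e-03 -9.92886286e-01  1.18846977e-01  4.87497984e+02]
 [-9.98945407e-01 -1.77863903e-03  4.58792983e-02  4.93502564e+01]
 [-4.53415402e-02 -1.19053176e-01 -9.91852048e-01  7.46471992e+02]
 [ 0.00000000e+00  0.00000000e+00  0.00000000e+00  1.00000000e+00]] 56.68182336714928 314.7552486786976 237.8019802577942
[[ 7.62641037e-01  5.59060763e-01 -3.25314790e-01  8.22538813e+02]
 [ 6.46807849e-01 -6.55828755e-01  3.89266298e-01 -2.44548908e+02]
 [ 4.27271952e-03 -5.07286613e-01 -8.61766811e-01  7.83427667e+02]
 [ 0.00000000e+00  0.00000000e+00  0.00000000e+00  1.00000000e+00]] 55.94091079502084 316.44465003242345 242.97900464211622
```

View pics/top0.png

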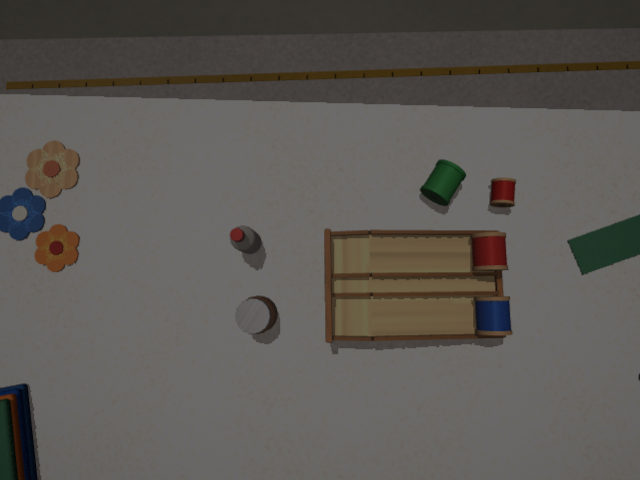

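View pics/scene0.png

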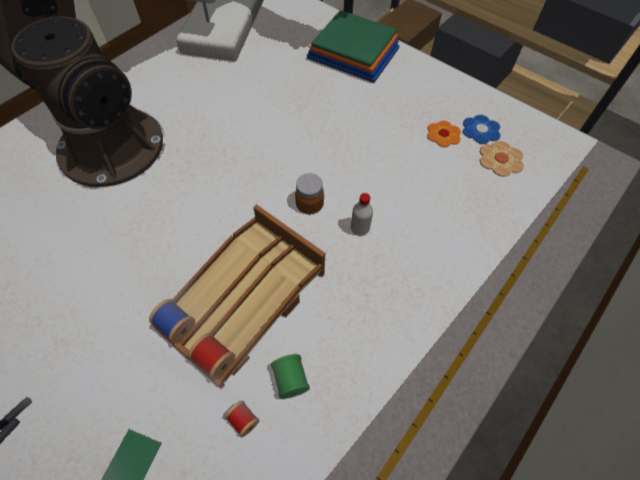

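The top view shows the red reel at about (490,252) and the blue one at (493,315). The low lip is on the right (x≈502), so uphill is image left, world +y. The stop is at x≈328. The small red reel (503,192) and the green one are decoys.

```bash
cat > h.py <<'E'
import numpy as np,cv2
def cloud(f):
    h=f["range_z"];F=240/np.tan(np.radians(float(f["vertical_fov"]))/2)
    v,u=np.mgrid[:480,:640];P=np.stack([(u-f["cx"])/F*h,(v-f["cy"])/F*h,h],-1)
    T=f["pose"];W=P@T[:3,:3].T+T[:3,3];W[h==0]=np.nan;return W
E
python3 - <<'E'
from h import *
f=np.load("top0.npz");W=cloud(f);im=f["image"];hsv=cv2.cvtColor(im,cv2.COLOR_BGR2HSV)
H,S,V=[hsv[...,i].astype(int) for i in range(3)]
print("table z",np.nanmedian(W[380:460,100:600,2]))
def blob(n,m,box):
    k=np.zeros(m.shape,bool);k[box[1]:box[3],box[0]:box[2]]=1;m=m&k&~np.isnan(W[...,2])
    p=W[m];print(n,m.sum(),p.min(0).round(),p.max(0).round(),np.median(p,0).round(1),"rect",cv2.minAreaRect(p[:,:2].astype(np.float32)))
blob("red",((H<8)|(H>172))&(S>150)&(V>60),(460,225,520,280))
blob("redall",W[...,2]>62,(460,225,520,283))
blob("blueall",W[...,2]>62,(460,286,520,345))
blob("stop",(W[...,2]>76)&(W[...,2]<96),(310,220,350,350))
blob("rack",(W[...,2]>15),(315,220,520,350))
blob("glue",W[...,2]>20,(225,215,265,260))
blob("jar",W[...,2]>20,(230,285,285,345))
E
```

```text
table z 0.3358336008462288
red 814 [ 528. -209.   59.] [ 572. -166.   76.] [ 550.2 -183.3   71. ] rect ((550.0703125, -187.19271850585938), (43.4529914855957, 43.02176284790039), 2.456646680831909)
redall 1061 [ 522. -209.   62.] [ 578. -163.   77.] [ 549.4 -183.1   71.2] rect ((550.0775146484375, -186.27305603027344), (45.80247116088867, 56.1522102355957), 89.95025634765625)
blueall 1123 [ 426. -211.   62.] [ 482. -165.   79.] [ 454.5 -184.9   71.6] rect ((454.3454284667969, -187.91525268554688), (55.8856315612793, 45.4543342590332), 0.8589785695075989)
stop 778 [414.  55.  79.] [582.  66.  89.] [495.1  60.1  85.7] rect ((497.961181640625, 60.54286193847656), (168.15975952148438, 9.945855140686035), 1.1001604795455933)
rack 19851 [ 414. -215.   18.] [586.  66.  89.] [498.5 -74.1  45.4] rect ((500.0616760253906, -74.04644775390625), (168.2475128173828, 279.28240966796875), 0.9123299717903137)
glue 637 [550. 174.  20.] [589. 212. 113.] [565.  186.9  75.4] rect ((568.2946166992188, 191.8956298828125), (34.74394989013672, 39.0568733215332), 63.458534240722656)
jar 1227 [421. 145.  20.] [479. 201.  74.] [451.1 170.   69.6] rect ((451.3145751953125, 173.10130310058594), (57.57209777832031, 56.09785079956055), 55.558311462402344)
```

Emit:
{"method": "send_rows", "body": {"motion": [[40, [0.036, 0.03, 0], [0, 0, 0.5]], [40, [0.071, 0.061, 0], [0, 0, 1]], [40, [0.107, 0.091, 0], [0, 0, 1.5]], [40, [0.143, 0.122, 0], [0, 0, 2]], [40, [0.178, 0.152, 0], [0, 0, 2.5]], [40, [0.214, 0.182, 0], [0, 0, 3]], [40, [0.25, 0.213, 0], [0, 0, 3.5]], [40, [0.286, 0.243, 0], [0, 0, 4]], [40, [0.321, 0.274, 0], [0, 0, 4.5]], [40, [0.357, 0.304, 0], [0, 0, 5]], [40, [0.357, 0.304, 0], [0, 0, 5]]]}}

```text
clock: 1.2
tool_pos: [451.7, 245.8, 231.1]
orientation: [[0.538, -0.843, -0.0], [-0.843, -0.538, -0.001], [0.001, 0.001, -1.0]]
ft_force: [-0.4, 0.9, 0.0]
finger_gap: 0.399
grasp_force: 0.0
```

```bash
cat >> h.py <<'E'
def to(o,target,yaw=-89.1):
    R=o["orientation"];d=R.T@(np.array(target)-o["tool_pos"])/1000
    a=np.degrees(np.arctan2(R[1,0],R[0,0]));print("yaw",a.round(2),"q",o["q"].round(2),"pos",o["tool_pos"].round(1),"shift",d.round(4),"rz units",round((a-yaw)/8,3),"t",o["clock"])
E
python3 - <<'E'
from h import *
from rig import r
to(r.get_obs(),(550.7,-245,150))
E
```

```text
yaw -57.46 q [ 0.88  0.09 -0.34  0.   -1.14 -0.31] pos [451.7 245.8 231.1] shift [0.4669 0.1804 0.0815] rz units 3.955 t 1.2
```

Emit:
{"method": "send_rows", "body": {"motion": [[40, [0.039, 0.015, 0], [0, 0, 0.33]], [40, [0.078, 0.03, 0], [0, 0, 0.66]], [40, [0.117, 0.045, 0], [0, 0, 1.0]], [40, [0.156, 0.06, 0.01], [0, 0, 1.33]], [40, [0.195, 0.075, 0.02], [0, 0, 1.66]], [40, [0.234, 0.09, 0.03], [0, 0, 2.0]], [40, [0.273, 0.105, 0.04], [0, 0, 2.33]], [40, [0.312, 0.12, 0.05], [0, 0, 2.66]], [40, [0.351, 0.135, 0.06], [0, 0, 3.0]], [40, [0.39, 0.15, 0.07], [0, 0, 3.33]], [40, [0.429, 0.165, 0.08], [0, 0, 3.66]], [40, [0.467, 0.18, 0.08], [0, 0, 3.95]], [40, [0.467, 0.18, 0.08], [0, 0, 3.95]], [40, [0.467, 0.18, 0.08], [0, 0, 3.95]]]}}

```text
clock: 2.6
tool_pos: [552.6, -240.6, 150.4]
orientation: [[0.022, -1.0, -0.002], [-1.0, -0.022, 0.0], [-0.0, 0.001, -1.0]]
ft_force: [-0.2, 0.4, 0.3]
finger_gap: 0.398
grasp_force: 0.0
```

```bash
python3 - <<'E'
from h import *
from rig import r
to(r.get_obs(),(550.7,-235,50))
f=r.grab_frame("wrist");cv2.imwrite("pics/w1.png",f["image"])
f=r.grab_frame("top");cv2.imwrite("pics/t1.png",f["image"])
E
```

```text
yaw -88.76 q [-0.09  0.31 -0.26 -0.   -1.01  0.11] pos [ 552.6 -240.6  150.4] shift [-0.0056  0.0016  0.1004] rz units 0.043 t 2.6
```

View pics/w1.png

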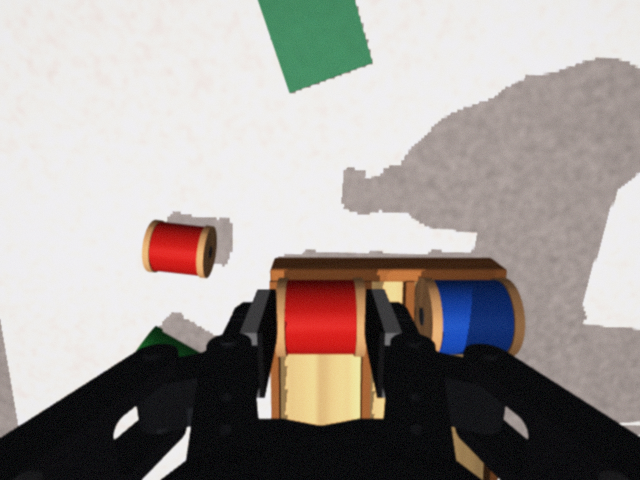

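Emit:
{"method": "send_rows", "body": {"motion": [[40, [0, 0.001, 0.03], [0, 0, 0.04]], [40, [0, 0.002, 0.06], [0, 0, 0.04]], [40, [0, 0.002, 0.09], [0, 0, 0.04]], [40, [0, 0.002, 0.108], [0, 0, 0.04]], [40, [0, 0.002, 0.108], [0, 0, 0.04]], [40, [0, 0.002, 0.108], [0, 0, 0.04]], [40, [0, 0.002, 0.108], [0, 0, 0.04]]]}}

```text
clock: 3.4
tool_pos: [552.1, -239.6, 44.9]
orientation: [[0.019, -1.0, 0.002], [-1.0, -0.019, -0.0], [0.001, -0.002, -1.0]]
ft_force: [-0.0, 0.0, -0.4]
finger_gap: 0.399
grasp_force: 0.0
```

```bash
python3 - <<'E'
from h import *
from rig import r
to(r.get_obs(),(550.3,-224,42))
E
```

```text
yaw -88.91 q [-0.08  0.42 -0.38  0.   -0.78  0.1 ] pos [ 552.1 -239.6   44.9] shift [-0.0156  0.0016  0.0029] rz units 0.024 t 3.4
```

Emit:
{"method": "send_rows", "body": {"motion": [[40, [-0.003, 0.001, 0.001], [0, 0, 0]], [40, [-0.006, 0.0015, 0.002], [0, 0, 0]], [40, [-0.009, 0.0015, 0.002], [0, 0, 0]], [40, [-0.012, 0.0015, 0.002], [0, 0, 0]], [40, [-0.015, 0.0015, 0.002], [0, 0, 0]], [40, [-0.018, 0.0015, 0.0015], [0, 0, 0]], [40, [-0.021, 0.0015, 0.001], [0, 0, 0]], [40, [-0.024, 0.0015, 0.0005], [0, 0, 0]], [40, [-0.027, 0.0015, 0], [0, 0, 0]], [40, [-0.03, 0.0015, -0.0005], [0, 0, 0]], [40, [-0.033, 0.0015, -0.001], [0, 0, 0]], [40, [-0.036, 0.0015, -0.0015], [0, 0, 0]], [40, [-0.039, 0.0015, -0.002], [0, 0, 0]], [40, [-0.042, 0.0015, -0.0025], [0, 0, 0]], [40, [-0.045, 0.0015, -0.003], [0, 0, 0]], [40, [-0.048, 0.0015, -0.0035], [0, 0, 0]], [40, [-0.051, 0.0015, -0.004], [0, 0, 0]], [40, [-0.054, 0.0015, -0.0045], [0, 0, 0]]]}}

```text
clock: 5.2
tool_pos: [548.5, -185.7, 47.8]
orientation: [[0.018, -1.0, -0.0], [-1.0, -0.018, -0.0], [0.0, 0.0, -1.0]]
ft_force: [-0.9, -2.1, 0.6]
finger_gap: 0.4
grasp_force: 0.8
```

```bash
python3 - <<'E'
from h import *
from rig import r
to(r.get_obs(),(549,-124,59))
f=r.grab_frame("wrist");cv2.imwrite("pics/w2.png",f["image"])
f=r.grab_frame("scene");cv2.imwrite("pics/s2.png",f["image"][150:450,80:480])
E
```

```text
yaw -88.98 q [ 0.01  0.39 -0.42  0.   -0.76  0.01] pos [ 548.5 -185.7   47.8] shift [-0.0617 -0.0016 -0.0112] rz units 0.015 t 5.2
```

View pics/s2.png

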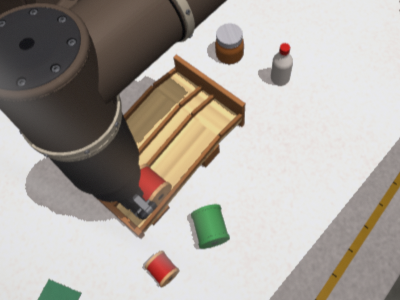

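View pics/w2.png

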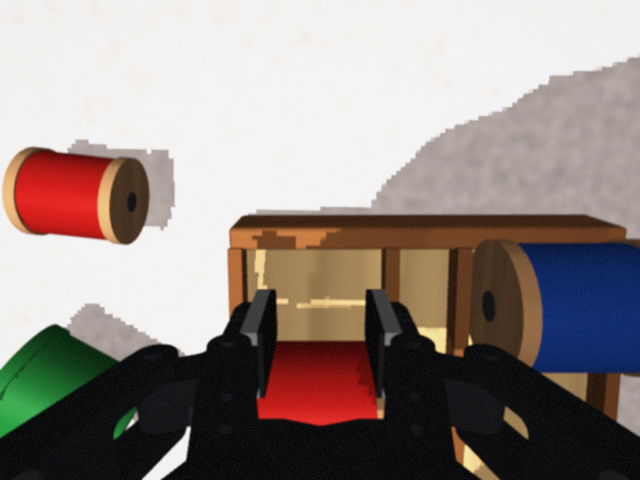

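The reel is off the lip and climbing ahead of both fingertips. In the wrist view the reel's red barrel shows between the pads, around (320,380), and the blue reel hasn't moved. I'll keep pushing.

Emit:
{"method": "send_rows", "body": {"motion": [[40, [-0.003, 0, -0.0005], [0, 0, 0]], [40, [-0.006, -0.001, -0.001], [0, 0, 0]], [40, [-0.009, -0.001, -0.0015], [0, 0, 0]], [40, [-0.012, -0.001, -0.002], [0, 0, 0]], [40, [-0.015, -0.001, -0.0025], [0, 0, 0]], [40, [-0.018, -0.001, -0.003], [0, 0, 0]], [40, [-0.021, -0.001, -0.0035], [0, 0, 0]], [40, [-0.024, -0.001, -0.004], [0, 0, 0]], [40, [-0.027, -0.001, -0.0045], [0, 0, 0]], [40, [-0.03, -0.001, -0.005], [0, 0, 0]], [40, [-0.033, -0.001, -0.0055], [0, 0, 0]], [40, [-0.036, -0.001, -0.006], [0, 0, 0]], [40, [-0.039, -0.001, -0.0065], [0, 0, 0]], [40, [-0.042, -0.001, -0.007], [0, 0, 0]], [40, [-0.045, -0.001, -0.0075], [0, 0, 0]], [40, [-0.048, -0.001, -0.008], [0, 0, 0]], [40, [-0.051, -0.001, -0.0085], [0, 0, 0]], [40, [-0.054, -0.001, -0.009], [0, 0, 0]], [40, [-0.057, -0.001, -0.0095], [0, 0, 0]], [40, [-0.06, -0.001, -0.01], [0, 0, 0]]]}}

```text
clock: 7.3
tool_pos: [548.5, -125.7, 57.8]
orientation: [[0.018, -1.0, -0.0], [-1.0, -0.018, -0.0], [0.0, 0.0, -1.0]]
ft_force: [0.2, -2.1, 1.0]
finger_gap: 0.402
grasp_force: 0.8
```

```bash
python3 - <<'E'
from h import *
from rig import r
to(r.get_obs(),(547.6,-40,71))
E
```

```text
yaw -88.98 q [ 0.12  0.35 -0.45  0.   -0.77 -0.1 ] pos [ 548.5 -125.7   57.8] shift [-0.0858 -0.0007 -0.0132] rz units 0.015 t 7.3
```

Emit:
{"method": "send_rows", "body": {"motion": [[40, [-0.003, 0, -0.0005], [0, 0, 0]], [40, [-0.006, 0, -0.001], [0, 0, 0]], [40, [-0.009, 0, -0.0015], [0, 0, 0]], [40, [-0.012, 0, -0.002], [0, 0, 0]], [40, [-0.015, 0, -0.0025], [0, 0, 0]], [40, [-0.018, 0, -0.003], [0, 0, 0]], [40, [-0.021, 0, -0.0035], [0, 0, 0]], [40, [-0.024, 0, -0.004], [0, 0, 0]], [40, [-0.027, 0, -0.0045], [0, 0, 0]], [40, [-0.03, 0, -0.005], [0, 0, 0]], [40, [-0.033, 0, -0.0055], [0, 0, 0]], [40, [-0.036, 0, -0.006], [0, 0, 0]], [40, [-0.039, 0, -0.0065], [0, 0, 0]], [40, [-0.042, 0, -0.007], [0, 0, 0]], [40, [-0.045, 0, -0.0075], [0, 0, 0]], [40, [-0.048, 0, -0.008], [0, 0, 0]], [40, [-0.051, 0, -0.0085], [0, 0, 0]], [40, [-0.054, 0, -0.009], [0, 0, 0]], [40, [-0.057, 0, -0.0095], [0, 0, 0]], [40, [-0.06, 0, -0.01], [0, 0, 0]]]}}

```text
clock: 9.3
tool_pos: [547.4, -65.8, 67.9]
orientation: [[0.018, -1.0, -0.0], [-1.0, -0.018, -0.0], [0.0, 0.0, -1.0]]
ft_force: [0.6, -2.1, 1.2]
finger_gap: 0.402
grasp_force: 0.8
```

```bash
python3 - <<'E'
from h import *
from rig import r
to(r.get_obs(),(547.4,-14,72))
f=r.grab_frame("scene");cv2.imwrite("pics/s3.png",cv2.resize(f["image"][180:400,130:350],None,fx=2,fy=2))
E
```

```text
yaw -88.98 q [ 0.24  0.32 -0.47  0.   -0.78 -0.22] pos [547.4 -65.8  67.9] shift [-0.0517 -0.0009 -0.0041] rz units 0.015 t 9.3
```

View pics/s3.png

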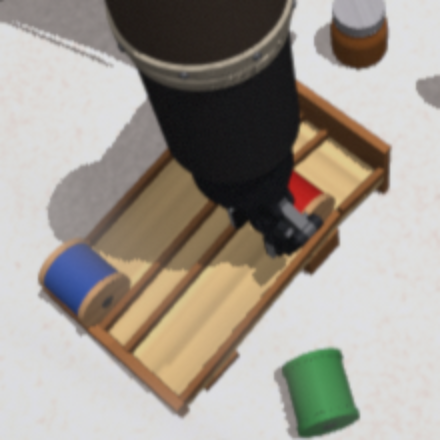

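The reel is just below the crest, still ahead of the fingers (about (310,195) in the crop), and blue is unmoved. Next I take it over the crest, slower.

Emit:
{"method": "send_rows", "body": {"motion": [[40, [-0.002, 0, -0.0005], [0, 0, 0]], [40, [-0.004, 0, -0.001], [0, 0, 0]], [40, [-0.006, 0, -0.001], [0, 0, 0]], [40, [-0.008, 0, -0.0015], [0, 0, 0]], [40, [-0.01, 0, -0.002], [0, 0, 0]], [40, [-0.012, 0, -0.002], [0, 0, 0]], [40, [-0.014, 0, -0.0025], [0, 0, 0]], [40, [-0.016, 0, -0.003], [0, 0, 0]], [40, [-0.018, 0, -0.003], [0, 0, 0]], [40, [-0.02, 0, -0.0035], [0, 0, 0]], [40, [-0.022, 0, -0.004], [0, 0, 0]], [40, [-0.024, 0, -0.004], [0, 0, 0]], [40, [-0.026, 0, -0.004], [0, 0, 0]], [40, [-0.028, 0, -0.004], [0, 0, 0]], [40, [-0.03, 0, -0.004], [0, 0, 0]], [40, [-0.032, 0, -0.004], [0, 0, 0]], [40, [-0.034, 0, -0.004], [0, 0, 0]], [40, [-0.036, 0, -0.004], [0, 0, 0]], [40, [-0.038, 0, -0.004], [0, 0, 0]], [40, [-0.04, 0, -0.004], [0, 0, 0]]]}}

```text
clock: 11.35
tool_pos: [546.7, -25.9, 71.8]
orientation: [[0.018, -1.0, -0.0], [-1.0, -0.018, -0.0], [0.0, 0.0, -1.0]]
ft_force: [0.1, 0.1, -0.2]
finger_gap: 0.401
grasp_force: 0.0
```

```bash
python3 - <<'E'
from h import *
from rig import r
to(r.get_obs(),(547.4,-14,72))
f=r.grab_frame("scene");W=cloud(f);h=cv2.cvtColor(f["image"],cv2.COLOR_BGR2HSV).astype(int)
m=((h[...,0]<8)|(h[...,0]>172))&(h[...,1]>150)&(h[...,2]>50)&(W[...,2]>45)&(W[...,2]<105)&(abs(W[...,0]-548)<30)&(W[...,1]<80)
print(m.sum(),W[m].min(0),W[m].max(0))
E
```

```text
yaw -88.98 q [ 0.31  0.31 -0.47  0.   -0.79 -0.29] pos [546.7 -25.9  71.8] shift [-0.0118 -0.0009 -0.0002] rz units 0.015 t 11.35
301 [527.84726744  12.5252736   73.85378441] [571.39472422  56.4365924   99.93113005]
```

The push force has gone to zero and the reel lies against the stop. I'll back off and rise clear.

Emit:
{"method": "send_rows", "body": {"motion": [[40, [0.01, 0, -0.003], [0, 0, 0]], [40, [0.02, 0, -0.01], [0, 0, 0]], [40, [0.025, 0, -0.03], [0, 0, 0]], [40, [0.03, 0, -0.06], [0, 0, 0]], [40, [0.05, 0, -0.09], [0, 0, 0]], [40, [0.08, 0, -0.12], [0, 0, 0]], [40, [0.11, 0, -0.15], [0, 0, 0]], [40, [0.15, 0, -0.17], [0, 0, 0]], [40, [0.19, 0, -0.17], [0, 0, 0]], [40, [0.19, 0, -0.17], [0, 0, 0]], [40, [0.19, 0, -0.17], [0, 0, 0]]]}}

```text
clock: 12.5
tool_pos: [549.4, -217.7, 242.0]
orientation: [[0.015, -1.0, -0.0], [-1.0, -0.015, 0.0], [-0.0, 0.0, -1.0]]
ft_force: [-0.5, 0.1, -0.6]
finger_gap: 0.403
grasp_force: 0.0
```

```bash
python3 - <<'E'
from h import *
from rig import r
f=r.grab_frame("scene");cv2.imwrite("pics/s4.png",f["image"])
W=cloud(f);h=cv2.cvtColor(f["image"],cv2.COLOR_BGR2HSV).astype(int)
m=((h[...,0]<8)|(h[...,0]>172))&(h[...,1]>150)&(h[...,2]>50)&(W[...,2]>45)&(W[...,2]<105)&(abs(W[...,0]-548)<30)&(W[...,1]<80)
print(m.sum(),W[m].min(0),W[m].max(0))
E
```

```text
637 [526.76759907   4.71416846  69.4252132 ] [571.75785016  56.64710812 100.48635339]
```

View pics/s4.png

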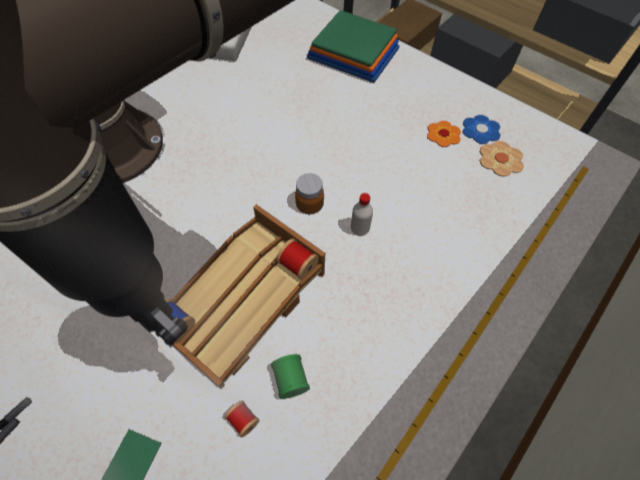

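The red reel is parked against the stop at about (298,258). The blue reel, at about (178,312), is still at the low end, partly hidden by the gripper. The glue and the jar haven't moved.

```bash
python3 -c "
from rig import r
print(r.finish_job())"
```

```text
the job is handed in; nothing more can be done
None
```

The red reel is parked in the dip against the end stop, the gripper is clear, and the blue reel, glue bottle and jar were left where they stood; I handed the job in at about 12.6 s.

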